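# Draw the catch tray out from under the bench grinder with the hooked rod

## Robot

A 6-joint arm with a two-finger parallel gripper is mounted at the origin on the work surface. World frame = base frame: x ahead of the robot, y to its left, z up, the work surface at z = 0. Lengths are in m, angles in rad, forces in N, time in s.
With the tool pointing down it reaches from about 0.3 to 0.875 m from the base axis. Payload 6.4 kg.
Tool frame: the origin (TCP) lies at the very end of the fingers, on their centre line; the grasp point (between the pads) lies 19 mm behind it; z points along the fingers, y is the direction in which the jaws open and shut (so a half turn about z gives the same grasp; the last joint's range is limited). The gripper opens to 85 mm and grips with 20 to 120 N. Pads are 22 mm wide; open, the fingers measure 114 mm over their backs; the gripper's body (76 mm by 85 mm) begins 54 mm behind the grasp point. The pads swing forward as they close: fully open they stand 13 mm farther back than shut.
Start: joints at [-1.311, 0.181, 1.607, -0, 1.354, -0.206], TCP at [0.258, -0.514, 0.231] pointing down, gripper open.
Joint ranges: [-2.99, 2.99], [-0.89, 2.07], [0.3, 2.58], [-1.14, 4.28], [0, 2.63], [-3.12, 3.12]. Speed limits (rad/s): [2.57, 2.57, 3.01, 3.14, 3.14, 3.14].

## Interface

Orientations are given as [roll, pitch, yaw] about the fixed x, y, z axes, in that order (R = Rz(yaw) Ry(pitch) Rx(roll)).
In Python, from workcell import observe, camera, camera_info, close_job, recognise gives the robot as it stands.
- The arm moves only by the shell command python3 -m jog 'ROWS' [OPENING] [FORCE]. ROWS is JSON, a list of rows, each a list of 4 numbers: the shift along the tool's x, y, z in mm, then the turn about the tool's z in rad. A call has 1 to 12 rows; each row shifts and turns the commanded pose from where the row before left it, along the tool's axes as they then stand; what a row does not reach is not made up. A row lasts 1/8 s, in which the tool goes at most 62.5 mm and 10.7 degrees, less where a joint would pass 70% of its speed; a pose out of reach is approached as far as the arm can. A call with a gripper value outside its range is refused whole. OPENING is the gripper's target within -1 to 1 (fully open at 1, half-way at 0, shut at -1), set as the call begins (- or left out, the last holds). The fingers move at their own pace and stop on an object; FORCE is the grip in N (left out, the last holds). Time passes only in rows, so rows that do not move let the fingers close. It gives the time, the measured TCP pose, the force and the opening at its end, in the units of the state.
- observe(): the state, without advancing time (a new reading comes with each control period).
- camera(name): name is "side" or "top" or "wrist"; returns the picture (420x560x3 uint8, red, green, blue); there is no depth.
- camera_info(name): a dict with "fx", "fy", "cx", "cy" (pixels), "D" ([k1, k2, p1, p2, k3] as OpenCV has them; the pictures are not rectified), "world_from_camera" (4x4, takes a point from camera to world coordinates). Camera axes: x right, y up, looking along -z (the intrinsics and any distortion apply to the point x, -y, -z); pixel columns grow to the right and rows downward; lengths in m; the calibration is good to about 2 mm. A picture is of the moment at which its call begins: read the wrist's pose just before it. camera_info takes no time and is no camera call; for the wrist camera it gives the pose at the moment of the call.
- close_job(): hands the job in, once; it reports no verdict.
Trained networks look in the newest picture that a camera, given by its name, has taken for a name from the list of things; names that differ only in an ending like _2 or _b are one class to them, and where a whole thing is asked for, a point or a joint stands for the part that bears it (a point fixed in the world has none). Each returns a list of dicts, best first, with "score" (0 to 1); they miss things now and then, are a little off and sometimes report something else, mostly with a low value. They report only what shows in the picture. A call takes as long as a camera call. They do not tell look-alikes from the thing itself.
- recognise(camera, label): "extent" ([centre column, centre row, width, height] as shares, 0 to 1, of the picture: columns of its width, rows of its height, round what is visible of it).
The state is a dict: "t": time; "joints": joint angles; "joint_vel": joint speeds; "effort": joint torques, N m; "tool_pos": TCP position; "eef_rot": TCP orientation; "force": force on the tool from outside, world axes, zero at the start; "moment": the same for the moment, N m; "finger_gap": finger opening in m.
Only numpy, scipy, OpenCV 4.12 (cv2) and the standard library are available. Lean on these libraries where they do the work, as an engineer would, in place of code of your own. Each camera call takes 0.05 s, during which the arm holds its last target.

## Task

The catch tray under the bench grinder's stand is pushed in, and the eye of its drawbar is out of reach under the ledge. With the hooked rod from the rubber mat, feel for the eye, catch it and gently draw the tray all the way out to its stop, then unhook the rod and lay it back wholly on the mat the way it lay, hook pointing down. Never bear hard on the stand or tray, keep the arm and fingers off them, and leave the other things on the bench where they are.

Things in the scene. Friction and masses are not known exactly. Their poses are not given: they have to be found in the camera images.
- stand: Fixed grey steel stand with a bench grinder on top. Origin on the bench under the middle of the ledge's front edge; +x points inward under the ledge (open front faces -x), +z up. Ledge plate: x 0 to 300 mm, y -130 to 130, underside 78 and top 92 mm above the bench. Space below it: 216 mm wide (y -108 to 108) between side walls, open in front, bare bench below; the catch tray is inside.
- tray (a joint): How far the steel catch tray is drawn out along the stand's -x, in m: 0 fully in, 0.12 at its firm outer stop; starts at 0 to 0.012. Sliding it takes about 5 N. Tray 200 mm wide, its front plate 60 mm high, front face at stand x = 145 mm when fully in.
- bar_pin (a point): Upright hinge pin of the drawbar on the tray's front, 23 mm above the bench, at stand x = 135 mm (tray fully in), y = 0; moves with the tray. The bar, 10 mm wide, points out to the stand's -x and swings level and stiffly (about 3 N at the eye) up to 0.68 rad either side; it lies anywhere within 0.62 rad at the start, unmeasured: find it by feel. It ends in the eye.
- tray_front (a point): Middle of the tray's front face, 33 mm above the bench. The drawbar's eye (not measured) is a ring lying flat, centre 85 mm from the hinge pin, of 10 mm round steel, 41 mm outside and 20 mm inside diameter, hole upright; ring top 28 mm and underside 18 mm above the bench, nothing beneath but the bench. It stays under the ledge until the tray is drawn.
- pull_rod: Loose hooked rod, 0.25 kg. Wooden handle 90 x 22 x 44 mm (x, y, z); from its +x end an 8 mm steel rod, axis 30 mm above the handle's underside, runs to 200 mm from the handle's middle and bends square down into an 8 mm pin reaching the underside's level. Origin: middle of the handle's underside; +x to the hook, +z up. Stands on handle and pin tip, hook down.
- hook_tip (a point): Lower end of the hook's pin, 200 mm along +x from the rod's origin, at the level of its underside.
- mat: Black rubber mat, fixed, 340 x 130 x 4 mm (its x, y, z); origin in the middle of its underside, long side along its x, which points roughly (within 0.4 rad) the way one reaches under the ledge; the rod lies along it, hook to +x.
- jar: Bystander: glass jar 40 mm wide, 55 mm high, standing on top of the ledge; origin at its underside.
- socket: Bystander: steel socket 32 mm wide, 35 mm high, standing on top of the ledge; origin at its underside.
- spray_can: Bystander: can 56 mm wide, 160 mm high; origin at its underside.
- wrench: Bystander: wrench lying on the bench.
- screwdriver: Bystander: screwdriver lying on the bench.
- bearing_hub: Bystander: flanged steel hub 70 mm wide, 40 mm high; origin at its underside.
- tin: Bystander: open steel tin 80 mm wide, 70 mm high; origin at its underside.
Things that resemble listed ones, but are neither listed nor needed, are in the scene too. There is more than one size of the pull_rod; the job needs the larger.

How it is judged:
By the outcome, as a careful person would: the job done as asked, in the order asked, and still so for the second after the job is handed in, with the robot touching nothing.
It also fails if it takes over 61 s, if anything falls off the work surface, if the arm or the gripper's body presses on something with over 40 N, if the wrist force passes 120 N, or if a joint passes its speed limit or range.

## Working session

There is one attempt and no reset: what is moved stays moved. The work goes in short steps, Python scripts to look and compute and a shell command to move; the robot and the scene stay as the last step left them, time stands still between calls to the robot, and variables do not carry over. Pictures are saved under pics/ and viewed, and the job is handed in when it is done.

```bash
ls; mkdir -p pics; python3 - <<'E'
from workcell import observe,camera,camera_info
import cv2
s=observe();print(s)
for n in ("side","top","wrist"):
    im=camera(n);cv2.imwrite(f"pics/{n}0.png",cv2.resize(im[:,:,::-1],None,fx=1.4,fy=1.4,interpolation=cv2.INTER_CUBIC));print(n,camera_info(n))
    cv2.imwrite(f"pics/raw_{n}0.png",im[:,:,::-1])
E
```

```text
pics
{'t': 0.0, 'joints': array([-1.31129617e+00,  1.81606960e-01,  1.60802392e+00, -1.74598563e-06,
        1.35380011e+00, -2.06292420e-01]), 'joint_vel': array([-0.001342  ,  0.00030354, -0.00034612, -0.00032147, -0.0021003 ,
        0.0005672 ]), 'effort': array([ 3.14148519e-04, -4.44873726e+01, -3.51334655e+01, -2.61020487e-04,
        9.13688564e-03,  8.83067656e-06]), 'tool_pos': array([ 0.258121 , -0.5131743,  0.2303394]), 'eef_rot': array([-3.13979294e+00, -3.74883440e-04,  4.65792618e-01]), 'force': array([0.22938022, 0.28598378, 0.07676805]), 'moment': array([0.01831007, 0.00128879, 0.01419465]), 'finger_gap': 0.08557169244091131}
side {'fx': 444.26463066083596, 'fy': 444.26463066083596, 'cx': 277.9668350622142, 'cy': 215.13884791536643, 'D': array([-0.00455281,  0.        ,  0.        ,  0.        ,  0.        ]), 'world_from_camera': array([[ 0.99791617,  0.03692161, -0.05291616,  0.46983811],
       [-0.06234948,  0.76288615, -0.64351944, -0.76975757],
       [ 0.01660923,  0.64547775,  0.76359846,  0.80755486],
       [ 0.        ,  0.        ,  0.        ,  1.       
[... 212 characters left out ...]
array([[ 0.01089333,  0.99616298, -0.08683699,  0.44713046],
       [-0.99991496,  0.01022919, -0.00808941, -0.16829997],
       [-0.0071701 ,  0.08691772,  0.99618969,  0.88358376],
       [ 0.        ,  0.        ,  0.        ,  1.        ]])}
wrist {'fx': 355.1355483464471, 'fy': 355.1355483464471, 'cx': 286.99153093294956, 'cy': 206.26944002345013, 'D': array([-0.06138666,  0.        ,  0.        ,  0.        ,  0.        ]), 'world_from_camera': array([[ 0.4491686 ,  0.85261287,  0.26701846,  0.32631352],
       [-0.89344632,  0.42901406,  0.13304367, -0.47986295],
       [-0.00111993, -0.2983257 ,  0.95446347,  0.37407465],
       [ 0.        ,  0.        ,  0.        ,  1.        ]])}
```

View pics/top0.png

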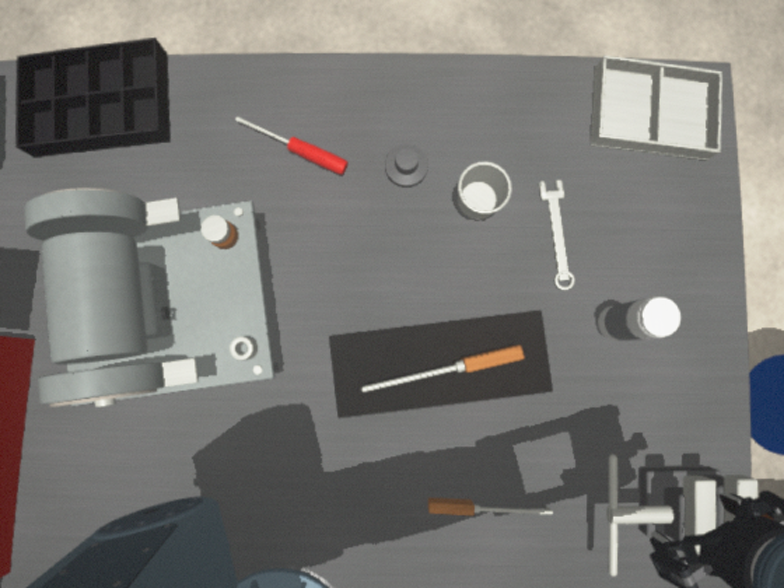

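View pics/side0.png

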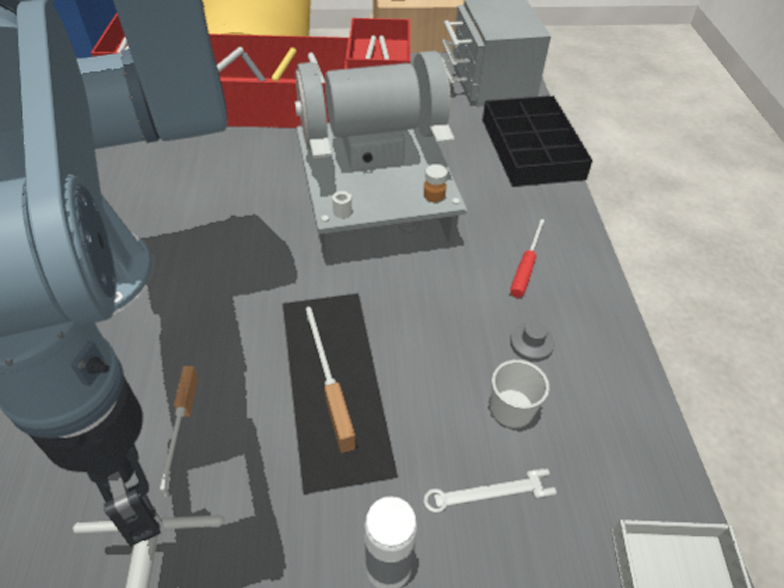

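View pics/wrist0.png

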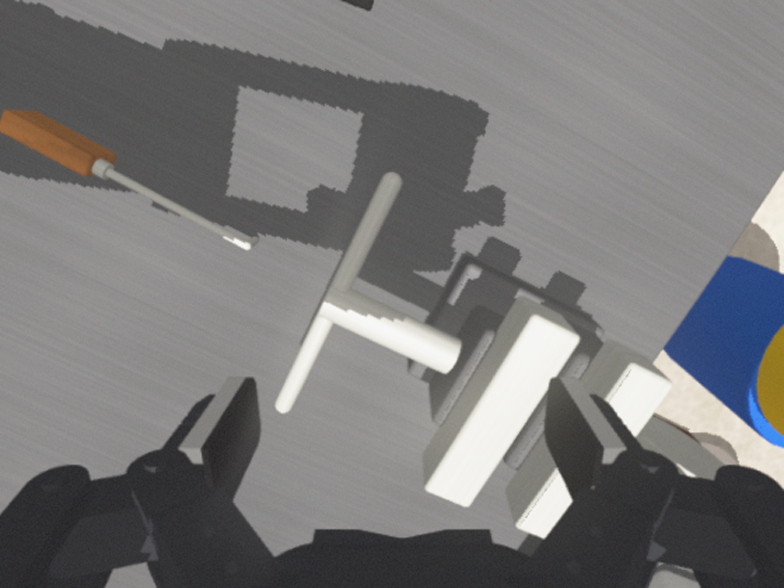

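Rod candidates in the top view (×1.4 px): the hooked rod on the mat, from (362,388) to (523,352), and a shorter look-alike off the mat, from (430,507) to (552,513). The one on the mat is longer and fits the description. I'll check it in a close crop.

```bash
cat > h.py <<'E'
import numpy as np,cv2
from workcell import observe,camera,camera_info,recognise
def KD(ci): return np.array([[ci['fx'],0,ci['cx']],[0,ci['fy'],ci['cy']],[0,0,1.]]),np.array(ci['D'])
def p2w(ci,px,z):
    K,D=KD(ci);u=cv2.undistortPoints(np.array(px,float).reshape(-1,1,2),K,D).reshape(-1,2)
    T=ci['world_from_camera'];d=np.c_[u[:,0],-u[:,1],-np.ones(len(u))]@T[:3,:3].T
    o=T[:3,3];z=np.broadcast_to(z,len(u));return o+d*((z-o[2])/d[:,2])[:,None]
def w2p(ci,P):
    K,D=KD(ci);T=ci['world_from_camera'];c=(np.array(P,float).reshape(-1,3)-T[:3,3])@T[:3,:3]
    c=c*[1,-1,-1];return cv2.projectPoints(c,np.zeros(3),np.zeros(3),K,D)[0].reshape(-1,2)
E
python3 - <<'E'
import cv2
a=cv2.imread('pics/raw_top0.png');b=cv2.imread('pics/raw_side0.png')
cv2.imwrite('pics/c1.png',cv2.resize(a[210:310,225:405],None,fx=4.4,fy=4.4,interpolation=cv2.INTER_CUBIC))
cv2.imwrite('pics/c2.png',cv2.resize(a[125:295,90:210],None,fx=3.5,fy=3.5,interpolation=cv2.INTER_CUBIC))
cv2.imwrite('pics/c3.png',cv2.resize(b[80:360,190:350],None,fx=2.1,fy=2.1,interpolation=cv2.INTER_CUBIC))
E
```

```text
(no output)
```

View pics/c1.png

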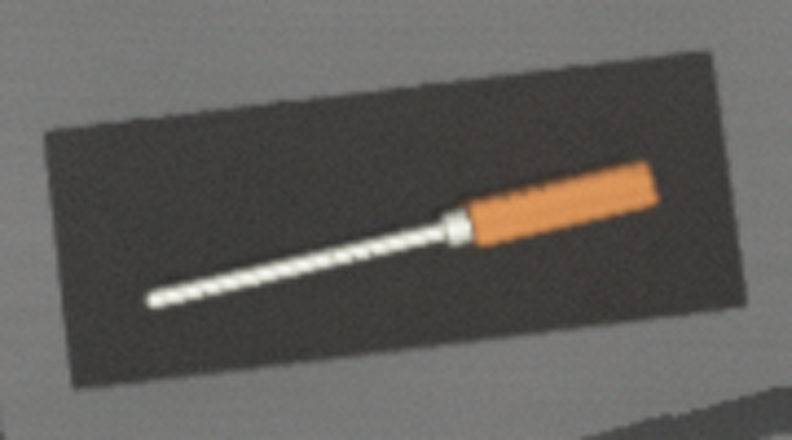

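View pics/c2.png

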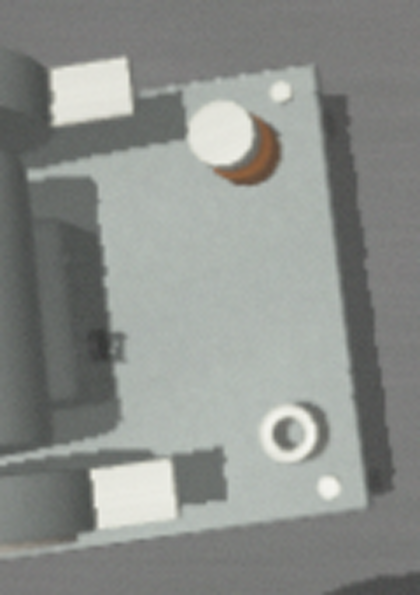

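View pics/c3.png

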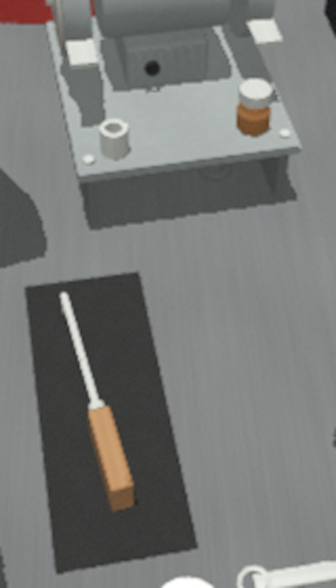

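```bash
python3 - <<'E'
from h import *
ci=camera_info("top");cs=camera_info("side")
f=lambda L,o,s:np.array(L)/s+o-0.5+0.5/s
mat=p2w(ci,f([(45,131),(712,50),(747,303),(73,388)],(225,210),4.4),.004)
print("mat",mat.round(4),mat.mean(0), [np.linalg.norm(mat[i]-mat[(i+1)%4]) for i in range(4)])
hd=p2w(ci,f([(468,204),(648,161),(659,203),(482,247)],(225,210),4.4),.048);print("handle",hd.round(4),hd.mean(0))
tip=p2w(ci,f([(152,299)],(225,210),4.4),.038);print("tip",tip)
d=(tip-hd.mean(0))[0];print("len",np.linalg.norm(d[:2]),"yaw",np.arctan2(d[1],d[0]))
d=(hd[0]+hd[3]-hd[1]-hd[2]);print("hyaw",np.arctan2(d[1],d[0]))
l=p2w(ci,f([(315,65),(368,508)],(90,125),3.5),.092);print("ledge",l,np.linalg.norm(l[0]-l[1]))
e=l[0]-l[1];e/=np.linalg.norm(e);o=l.mean(0);print("o",o,"inward yaw",np.arctan2(-e[0]*-1,-e[1]*-1), e)
sl=p2w(cs,f([(79,177),(299,147)],(190,80),2.1),.092);print("side ledge",sl)
b=cv2.imread('pics/raw_side0.png')[130:200,215:345]
b=cv2.convertScaleAbs(b,alpha=1.8,beta=-60);cv2.imwrite('pics/c4.png',cv2.resize(b,None,fx=6,fy=6,interpolation=cv2.INTER_CUBIC))
E
```

```text
mat [[ 0.4739 -0.0701  0.004 ]
 [ 0.518  -0.4053  0.004 ]
 [ 0.3916 -0.4217  0.004 ]
 [ 0.3466 -0.0863  0.004 ]] [ 0.43253506 -0.24584643  0.004     ] [np.float64(0.33807396164663306), np.float64(0.12753516247309177), np.float64(0.33837566002501257), np.float64(0.1283100215090157)]
handle [[ 0.4401 -0.2762  0.048 ]
 [ 0.4612 -0.3621  0.048 ]
 [ 0.4413 -0.3672  0.048 ]
 [ 0.4199 -0.2829  0.048 ]] [ 0.44062679 -0.32211669  0.048     ]
tip [[ 0.39319541 -0.12659858  0.038     ]]
len 0.20118913121061013 yaw 1.808791905664838
hyaw 1.815742781055911
ledge [[ 0.66579155  0.03721354  0.092     ]
 [ 0.4101455  -0.00152896  0.092     ]] 0.258565047247497
o [0.53796852 0.01784229 0.092     ] inward yaw 1.4203933366191404 [0.98871078 0.14983659 0.        ]
side ledge [[ 0.41131824 -0.0053496   0.092     ]
 [ 0.66308686  0.03351236  0.092     ]]
```

View pics/c4.png

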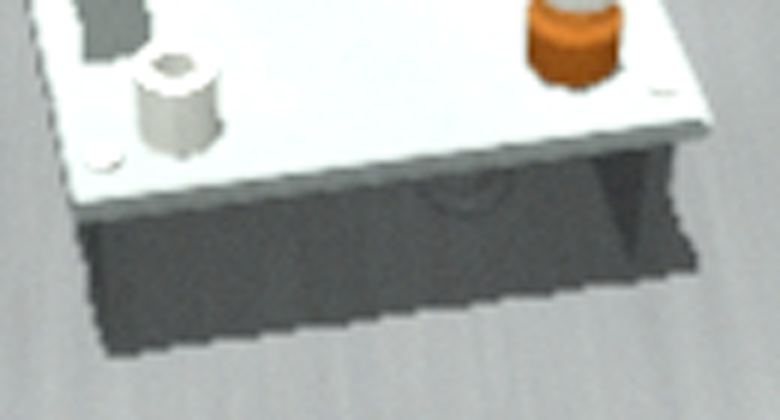

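The crop confirms the rod on the mat: a wooden handle, white rod and hook at (150,300), measuring 201 mm from handle to hook, so it is the larger one. The side crop also shows part of the eye under the ledge, with its near edge at about raw px (293,166).

```bash
cat >> h.py <<'E'
SO=np.array([.5376,.016]);SX=np.array([-.151,.9885]);SY=np.array([-SX[1],SX[0]])
def tost(p): d=np.array(p)[:2]-SO;return d@SX*1e3,d@SY*1e3
def todo(tgt,yaw=None):
    s=observe();c,sn=np.cos(s['eef_rot'][2]),np.sin(s['eef_rot'][2]);d=(np.array(tgt)-s['tool_pos'])*1e3
    print("tool shift mm",[round(v,1) for v in (c*d[0]+sn*d[1], sn*d[0]-c*d[1], -d[2])],"turn",None if yaw is None else -(yaw-s['eef_rot'][2]))
E
python3 - <<'E'
from h import *
cs=camera_info("side");ci=camera_info("top")
f=lambda L,o,s:np.array(L)/s+o-0.5+0.5/s
for z in (.018,.023,.028):
    print(z,[tuple(np.round(tost(q),1)) for q in p2w(cs,f([(470,214),(415,192),(516,188)],(215,130),6),z)])
# side estimate of rod
hd=p2w(cs,f([(90,413),(109,405),(133,483),(111,492)],(190,80),2.1),.048);print(hd.mean(0))
print("tip",p2w(cs,f([(65,297)],(190,80),2.1),.036))
todo([.4406,-.3221,.15],1.81)
print("can",p2w(ci,[(657/1.4,318/1.4)],.16))
E
```

```text
0.018 [(np.float64(39.6), np.float64(-42.3)), (np.float64(57.7), np.float64(-22.2)), (np.float64(51.6), np.float64(-65.7))]
0.023 [(np.float64(34.5), np.float64(-40.9)), (np.float64(52.4), np.float64(-20.9)), (np.float64(46.4), np.float64(-64.1))]
0.028 [(np.float64(29.4), np.float64(-39.5)), (np.float64(47.2), np.float64(-19.6)), (np.float64(41.2), np.float64(-62.5))]
[ 0.44076556 -0.32358218  0.048     ]
tip [[ 0.39387792 -0.13098792  0.036     ]]
tool shift mm [np.float64(248.9), np.float64(-88.9), np.float64(80.6)] turn -1.344221698525625
can [[ 0.49558928 -0.51786623  0.16      ]]
```

```bash
python3 -m jog '[[50,-18,10,0],[50,-18,10,0],[50,-18,20,0],[50,-18,20,0],[49,-17,20,0],[0,0,0,-0.168],[0,0,0,-0.168],[0,0,0,-0.168],[0,0,0,-0.168],[0,0,0,-0.168],[0,0,0,-0.168],[0,0,0,-0.168]]' 1; python3 -m jog '[[0,0,0,-0.168],[0,0,0,0],[0,0,0,0]]'; python3 - <<'E'
from h import *
s=observe();print(s['tool_pos'],s['eef_rot'],s['t'])
todo([.4406,-.3225,.018],1.81)
im=camera("wrist");cv2.imwrite("pics/w1.png",cv2.resize(im[:,:,::-1],None,fx=1.4,fy=1.4))
E
```

```text
t: 1.65
tool_pos: [0.4406, -0.3222, 0.151]
eef_rot: [-3.141, -0.001, 1.647]
force: [-0.5, -0.1, 0.5]
finger_gap: 0.0855
t: 2.02
tool_pos: [0.4407, -0.3223, 0.1511]
eef_rot: [-3.141, -0.0, 1.807]
force: [-1.2, 0.1, -0.4]
finger_gap: 0.0854
[ 0.44069591 -0.32228573  0.15113356] [-3.14146978e+00 -3.25131315e-04  1.80655025e+00] 2.025
tool shift mm [np.float64(-0.2), np.float64(-0.1), np.float64(133.1)] turn -0.0034497497253531684
```

View pics/w1.png

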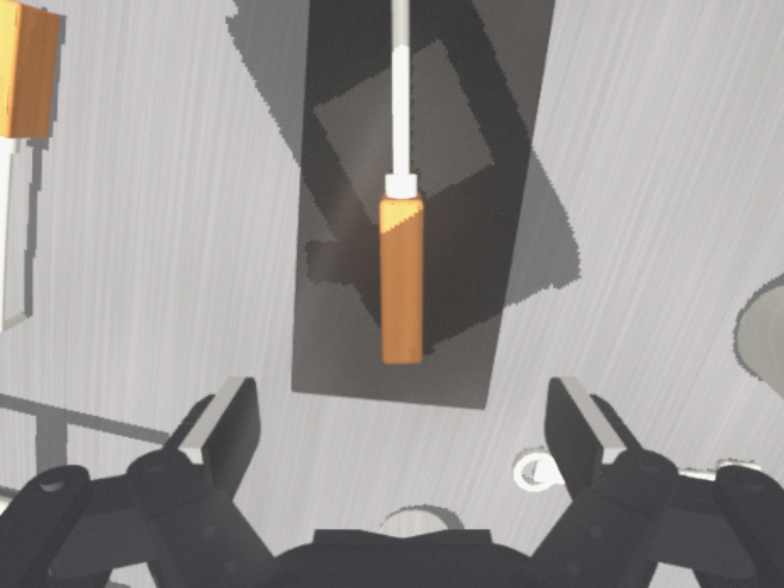

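```bash
python3 - <<'E'
from h import *
cw=camera_info("wrist")
q=p2w(cw,np.array([(402,200),(402,362)])/1.4,[.048,.048]);print(q,q.mean(0));todo(list(q.mean(0)[:2])+[.014],1.81)
E
```

```text
[[ 0.43020293 -0.27918987  0.048     ]
 [ 0.45076852 -0.36450421  0.048     ]] [ 0.44048572 -0.32184704  0.048     ]
tool shift mm [np.float64(0.5), np.float64(-0.1), np.float64(137.2)] turn -0.0028046839393571776
```

Wrist, top and side views agree to within about 1.5 mm on the handle middle. I'll descend and grip.

```bash
python3 -m jog '[[0,0,50,0],[0,0,50,0],[0,0,25,0],[0,0,12,0],[0,0,0,0],[0,0,0,0]]' 1; python3 -m jog '[[0,0,0,0],[0,0,0,0],[0,0,0,0],[0,0,0,0],[0,0,0,0],[0,0,0,0],[0,0,0,0],[0,0,0,0]]' -1 80; python3 - <<'E'
from h import *
s=observe();print(s['tool_pos'],s['eef_rot'],s['t'],s['finger_gap'],s['force'],s['moment'])
E
```

```text
t: 2.82
tool_pos: [0.4416, -0.3233, 0.0157]
eef_rot: [3.14, 0.002, 1.81]
force: [-0.2, 0.8, 0.3]
finger_gap: 0.0855
t: 3.82
tool_pos: [0.441, -0.3227, 0.0147]
eef_rot: [3.141, 0.001, 1.81]
force: [-0.2, 0.2, 5.1]
finger_gap: 0.0213
[ 0.441032   -0.32271245  0.01469833] [3.14125799e+00 6.88779969e-04 1.80980453e+00] 3.825 0.021336189983242708 [-0.20818699  0.21029496  5.07617409] [0.10393858 0.10895303 0.0691955 ]
```

```bash
python3 -m jog '[[0,0,-4,0],[0,0,-8,0],[0,0,-10,0],[0,0,-10,0],[0,0,0,0]]' -1; python3 - <<'E'
from h import *
h=SO+(-230e-3)*SX-.042*SY;print(h, observe()['force'])
todo([h[0],h[1],.0467],1.722)
cs=camera("side");ct=camera("top");c=camera_info("side")
cv2.imwrite("pics/s1.png",cv2.resize(cs[:,:,::-1][100:360,150:400],None,fx=2.3,fy=2.3))
s=observe();y=s['eef_rot'][2];t=s['tool_pos']+[.2*np.cos(y),.2*np.sin(y),-.0107];print("tip exp side px",(w2p(c,t)-[150,100])*2.3)
t[2]+=.034;print("bend top exp",(w2p(c,t)-[150,100])*2.3)
E
```

```text
t: 4.45
tool_pos: [0.4415, -0.3231, 0.0476]
eef_rot: [3.14, 0.002, 1.81]
force: [-0.2, -0.1, -1.9]
finger_gap: 0.0208
[ 0.613847 -0.205013] [-0.19144473 -0.12614675 -1.93471809]
tool shift mm [np.float64(74.0), np.float64(195.4), np.float64(0.9)] turn 0.0878497771907476
tip exp side px [[162.22438046 276.58781175]]
bend top exp [[159.29063702 253.83779144]]
```

View pics/s1.png

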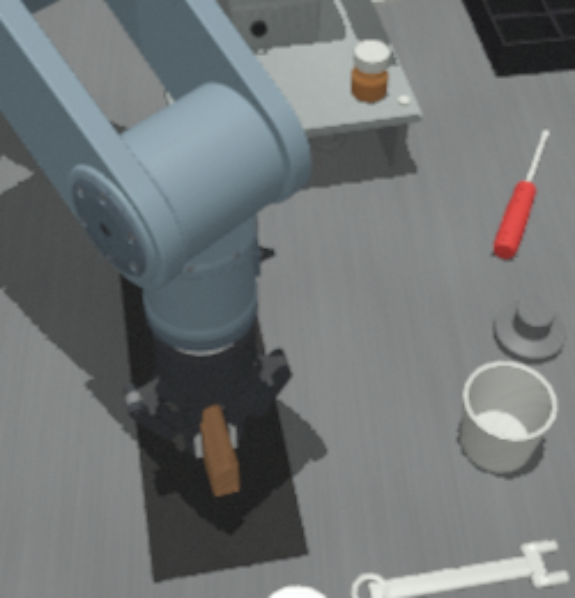

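```bash
python3 - <<'E'
from h import *
c=camera_info("top")
for n,px,z in (("tin rim",(484,188),.07),("hub top",(406,160),.04),("hub flange",(406,168),.01),("wrench ring",(565,281),.005),("wrench jaw",(551,185),.005),("wrench jaw",(543,185),.005),("sd",(346,168),.02),("can",(658,318),.16)):
    p=p2w(c,[(px[0]/1.4,px[1]/1.4)],z)[0];print(n,p.round(3),np.round(tost(p)))
E
```

```text
tin rim [ 0.694 -0.305  0.07 ] [-341. -106.]
hub top [ 0.746 -0.189  0.04 ] [-234. -175.]
hub flange [ 0.744 -0.189  0.01 ] [-234. -173.]
wrench ring [ 0.564 -0.444  0.005] [-459.   44.]
wrench jaw [ 0.72  -0.425  0.005] [-463. -114.]
wrench jaw [ 0.72  -0.412  0.005] [-450. -116.]
sd [ 0.739 -0.094  0.02 ] [-139. -183.]
can [ 0.496 -0.519  0.16 ] [-523.  122.]
```

```bash
python3 -m jog '[[0,0,0,0.088],[18,46,0,0],[18,46,0,0],[18,46,0,0],[3,50,0,0],[0,0,0,0],[0,0,0,0]]' -1; python3 - <<'E'
from h import *
h=SO+(-230e-3)*SX-.042*SY
todo([h[0],h[1],.0467],1.722)
cs=camera("side");ct=camera("top");c=camera_info("side");k=camera_info("top")
cv2.imwrite("pics/s2.png",cv2.resize(cs[:,:,::-1][100:300,180:400],None,fx=3,fy=3))
cv2.imwrite("pics/t2.png",cv2.resize(ct[:,:,::-1][100:320,130:400],None,fx=2.6,fy=2.6))
s=observe();y=s['eef_rot'][2];t=s['tool_pos']+[.2*np.cos(y),.2*np.sin(y),-.0107];print(t,tost(t),"tip exp side px",(w2p(c,t)-[180,100])*3)
t[2]+=.034;print("bend top exp",(w2p(c,t)-[180,100])*3,(w2p(k,t)-[130,100])*2.6)
E
```

```text
t: 5.42
tool_pos: [0.6171, -0.2373, 0.0452]
eef_rot: [-3.14, -0.001, 1.722]
force: [-1.3, 0.5, -1.9]
finger_gap: 0.0209
tool shift mm [np.float64(32.4), np.float64(1.7), np.float64(-1.5)] turn 0.00033257195472824463
[ 0.58673111 -0.04014221  0.03488031] (np.float64(-62.91537689477275), np.float64(-40.08862780886831)) tip exp side px [[366.83953498 267.64989354]]
bend top exp [[369.38348747 237.57918431]] [[228.88897221 217.50575223]]
```

View pics/s2.png

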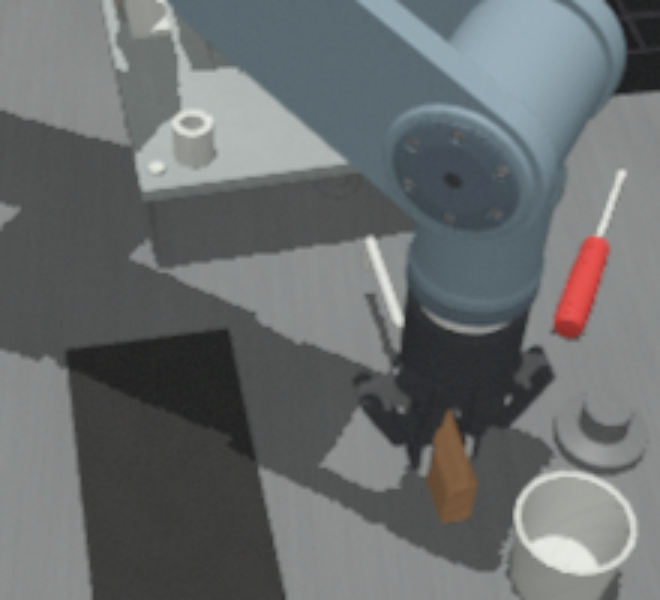

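View pics/t2.png

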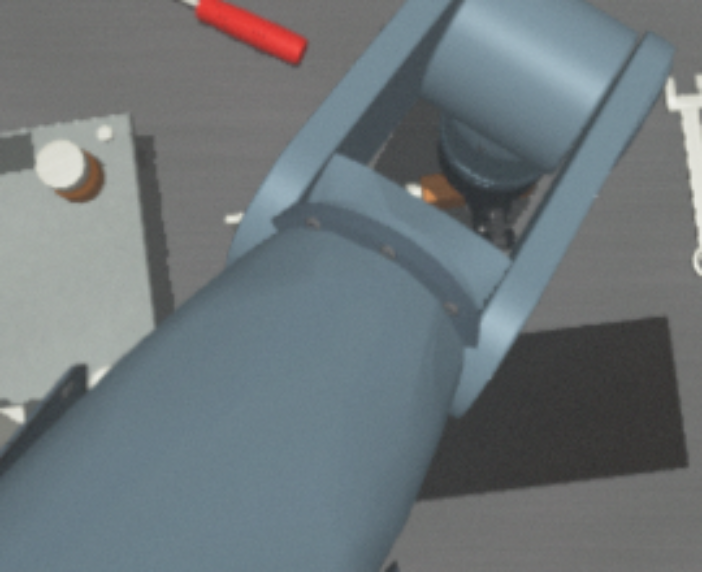

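```bash
python3 -m jog '[[30,2,-2,0],[30,0,0,0],[30,0,0,0],[15,0,0,0],[15,0,0,0],[0,0,0,0],[0,0,0,0],[0,0,0,0]]' -1; cat >> h.py <<'E'
def tip():
    s=observe();y=s['eef_rot'][2];t=s['tool_pos']+[.2*np.cos(y),.2*np.sin(y),-.0107];a=tost(t)
    f=s['force'];print("tip stand x %.1f y %.1f z %.1f"%(a[0],a[1],t[2]*1e3),"F stand x %.1f y %.1f z %.1f"%(f[:2]@SX,f[:2]@SY,f[2]),"M",s['moment'].round(2),"yaw",round(y,3),"t",round(s['t'],2))
E
python3 - <<'E'
from h import *
tip()
cs=camera("side")
cv2.imwrite("pics/s3.png",cv2.resize(cs[:,:,::-1][120:240,210:350],None,fx=5,fy=5))
E
```

```text
t: 6.52
tool_pos: [0.6022, -0.1197, 0.0483]
eef_rot: [3.141, 0.0, 1.721]
force: [0.2, -0.2, -1.6]
finger_gap: 0.0208
tip stand x 56.1 y -43.7 z 37.6 F stand x -0.2 y -0.2 z -1.6 M [-0.02  0.    0.01] yaw 1.721 t 6.53
```

View pics/s3.png

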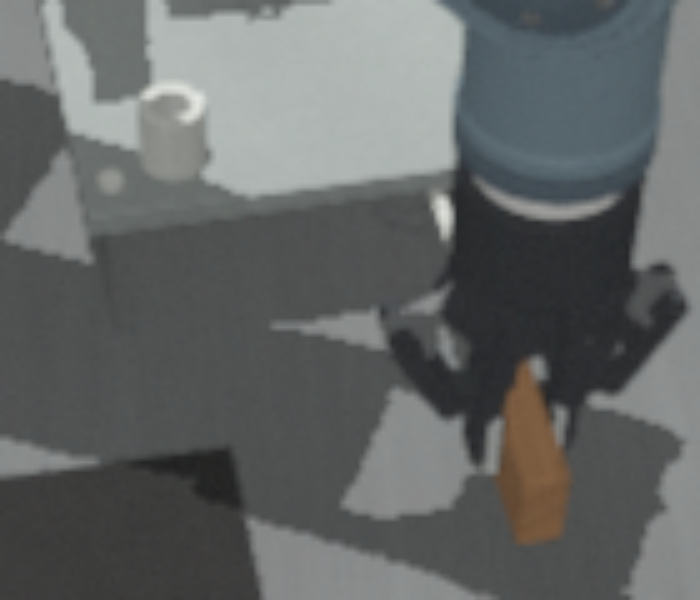

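```bash
python3 -m jog '[[1,-1.5,4,0],[0,0,3,0],[0,0,2,0],[0,0,2,0],[0,0,1,0],[0,0,0,0]]' -1; python3 -c "
from h import *;tip()"
```

```text
t: 7.32
tool_pos: [0.6003, -0.118, 0.0362]
eef_rot: [-3.142, -0.0, 1.722]
force: [0.0, -0.0, -2.9]
finger_gap: 0.0211
tip stand x 58.0 y -41.9 z 25.5 F stand x -0.0 y -0.0 z -2.9 M [-0.01 -0.03  0.06] yaw 1.722 t 7.33
```

```bash
python3 -m jog '[[0,0,2,0],[0,0,2,0],[0,0,2,0],[0,0,0,0]]' -1; python3 -c "
from h import *;tip()"; python3 -m jog '[[0,0,2,0],[0,0,2,0],[0,0,1.5,0],[0,0,0,0]]' -1; python3 -c "
from h import *;tip()"
```

```text
t: 7.82
tool_pos: [0.6001, -0.118, 0.03]
eef_rot: [-3.141, -0.0, 1.722]
force: [-0.9, -0.1, -2.1]
finger_gap: 0.0208
tip stand x 58.1 y -41.7 z 19.3 F stand x 0.0 y 0.9 z -2.1 M [-0.02 -0.02 -0.05] yaw 1.722 t 7.83
t: 8.32
tool_pos: [0.6002, -0.118, 0.0246]
eef_rot: [-3.141, -0.0, 1.722]
force: [-0.7, -0.2, -2.4]
finger_gap: 0.021
tip stand x 58.0 y -41.8 z 13.9 F stand x -0.1 y 0.8 z -2.4 M [-0.02  0.04 -0.07] yaw 1.722 t 8.32
```

```bash
python3 -m jog '[[-2,0,0,0],[-2,0,0,0],[-2,0,0,0],[0,0,0,0]]' -1; python3 -c "
from h import *;tip()";  python3 -m jog '[[-2,0,0,0],[-2,0,0,0],[-1,0,0,0],[0,0,0,0]]' -1; python3 -c "
from h import *;tip()"
```

```text
t: 8.82
tool_pos: [0.6014, -0.1243, 0.0249]
eef_rot: [3.141, 0.0, 1.722]
force: [0.4, 0.8, -2.0]
finger_gap: 0.0212
tip stand x 51.7 y -42.0 z 14.2 F stand x 0.7 y -0.5 z -2.0 M [0.   0.01 0.01] yaw 1.722 t 8.82
t: 9.32
tool_pos: [0.6016, -0.1281, 0.0244]
eef_rot: [-3.141, -0.001, 1.722]
force: [-0.2, 4.5, -3.2]
finger_gap: 0.0209
tip stand x 47.9 y -41.6 z 13.7 F stand x 4.5 y -0.5 z -3.2 M [ 0.8   0.05 -0.1 ] yaw 1.722 t 9.32
```

```bash
python3 -m jog '[[-2,0,0,0],[-2.5,0,0,0],[-2.5,0,0,0],[-2.5,0,0,0],[-2.5,0,0,0],[-2.5,0,0,0],[-2.5,0,0,0],[-2.5,0,0,0]]' -1; python3 -c "
from h import *;tip()
cs=camera('side')
cv2.imwrite('pics/s4.png',cv2.resize(cs[:,:,::-1][120:240,210:350],None,fx=5,fy=5))"
```

```text
t: 10.32
tool_pos: [0.6046, -0.1474, 0.0244]
eef_rot: [-3.141, -0.001, 1.722]
force: [0.3, 5.2, -3.2]
finger_gap: 0.0208
tip stand x 28.4 y -41.6 z 13.7 F stand x 5.1 y -1.1 z -3.2 M [ 0.84  0.01 -0.09] yaw 1.722 t 10.32
```

View pics/s4.png

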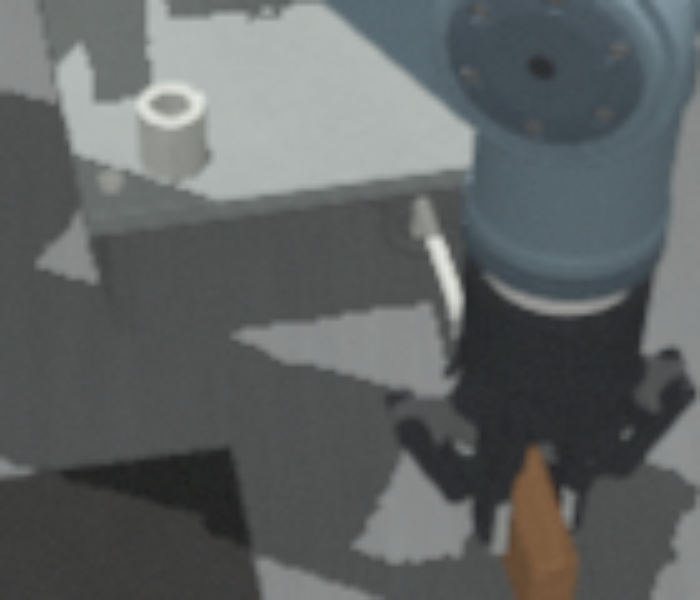

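```bash
python3 -m jog '[[-3,0,0,0],[-3,0,0,0],[-3,0,0,0],[-3,0,0,0],[-3,0,0,0],[-3,0,0,0],[-3,0,0,0],[-3,0,0,0],[-3,0,0,0],[-3,0,0,0],[-3,0,0,0],[-3,0,0,0]]' -1; python3 -c "
from h import *;tip()"
```

```text
t: 11.88
tool_pos: [0.61, -0.183, 0.0244]
eef_rot: [-3.141, -0.001, 1.722]
force: [-0.2, 6.4, -3.1]
finger_gap: 0.0209
tip stand x -7.6 y -41.6 z 13.7 F stand x 6.4 y -0.8 z -3.1 M [ 0.79 -0.   -0.1 ] yaw 1.722 t 11.88
```

```bash
python3 -m jog '[[-3,0,0,0],[-3,0,0,0],[-3,0,0,0],[-3,0,0,0],[-3,0,0,0],[-3,0,0,0],[-3,0,0,0],[-3,0,0,0],[-3,0,0,0],[-3,0,0,0],[-3,0,0,0],[-3,0,0,0]]' -1; python3 -c "
from h import *;tip()"
```

```text
t: 13.38
tool_pos: [0.6154, -0.2185, 0.0244]
eef_rot: [-3.141, -0.002, 1.722]
force: [0.8, 4.6, -3.1]
finger_gap: 0.0206
tip stand x -43.6 y -41.6 z 13.7 F stand x 4.5 y -1.5 z -3.1 M [ 0.88 -0.   -0.16] yaw 1.722 t 13.38
```

```bash
python3 -m jog '[[-2,0,0,0],[-2,0,0,0],[-2,0,0,0],[-2,0,0,0],[-2,0,0,0],[-2,0,0,0],[-1.5,0,0,0],[-1.5,0,0,0]]' -1; python3 -c "
from h import *;tip()
cs=camera('side')
cv2.imwrite('pics/s5.png',cv2.resize(cs[:,:,::-1][120:270,210:380],None,fx=4,fy=4))"
```

```text
t: 14.38
tool_pos: [0.6177, -0.2334, 0.0244]
eef_rot: [-3.141, -0.001, 1.722]
force: [-0.7, 5.1, -3.0]
finger_gap: 0.0207
tip stand x -58.6 y -41.6 z 13.7 F stand x 5.1 y -0.1 z -3.0 M [ 0.86  0.03 -0.16] yaw 1.722 t 14.38
```

View pics/s5.png

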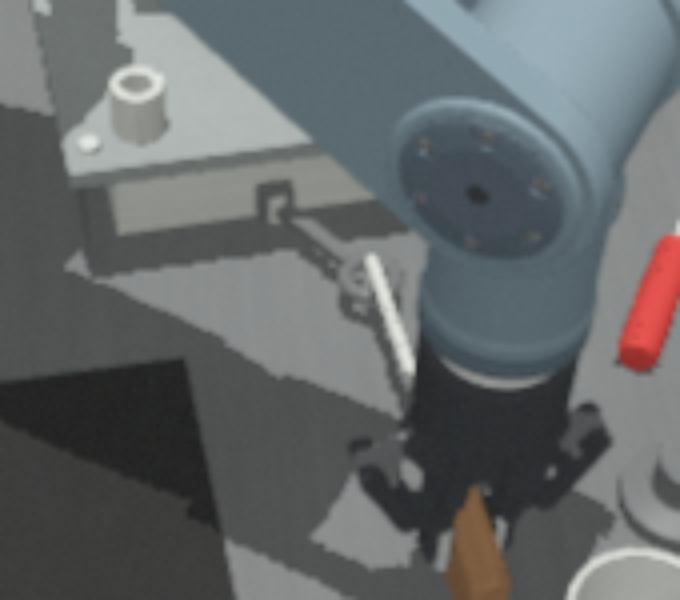

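```bash
python3 -m jog '[[-1.5,0,0,0],[-1.5,0,0,0],[-1,0,0,0],[-1,0,0,0]]' -1; python3 -c "
from h import *;tip()";python3 -m jog '[[-1,0,0,0],[-1,0,0,0]]' -1; python3 -c "
from h import *;tip()"
```

```text
t: 14.92
tool_pos: [0.6185, -0.2384, 0.0244]
eef_rot: [-3.141, -0.001, 1.722]
force: [-0.0, 6.0, -2.4]
finger_gap: 0.0206
tip stand x -63.7 y -41.6 z 13.7 F stand x 5.9 y -0.9 z -2.4 M [ 0.82 -0.   -0.18] yaw 1.722 t 14.93
t: 15.18
tool_pos: [0.618, -0.2395, 0.0239]
eef_rot: [-3.139, -0.003, 1.722]
force: [-1.9, 8.2, -2.6]
finger_gap: 0.0209
tip stand x -64.7 y -40.9 z 13.2 F stand x 8.4 y 0.7 z -2.6 M [1.29 0.29 0.1 ] yaw 1.722 t 15.18
```

```bash
python3 -m jog '[[-0.7,0,0,0],[0,0,0,0]]' -1; python3 -c "
from h import *;tip()";python3 -m jog '[[-0.7,0,0,0],[0,0,0,0]]' -1; python3 -c "
from h import *;tip()"
```

```text
t: 15.42
tool_pos: [0.6178, -0.2398, 0.0236]
eef_rot: [-3.139, -0.004, 1.723]
force: [-2.1, 6.9, -2.3]
finger_gap: 0.0209
tip stand x -65.0 y -40.6 z 12.9 F stand x 7.1 y 1.0 z -2.3 M [1.3  0.37 0.13] yaw 1.723 t 15.43
t: 15.68
tool_pos: [0.6176, -0.2401, 0.0234]
eef_rot: [-3.138, -0.005, 1.723]
force: [-2.9, 9.2, -2.1]
finger_gap: 0.021
tip stand x -65.2 y -40.3 z 12.7 F stand x 9.6 y 1.5 z -2.1 M [1.47 0.41 0.25] yaw 1.723 t 15.68
```

```bash
python3 -m jog '[[2,0,0,0],[2,0,0,0],[2,0,0,0],[1,-0.5,0,0],[0,0,0,0]]' -1; python3 -c "
from h import *;tip()
cs=camera('side');ct=camera('top')
cv2.imwrite('pics/s6.png',cv2.resize(cs[:,:,::-1][120:270,210:380],None,fx=4,fy=4))"
```

```text
t: 16.3
tool_pos: [0.6178, -0.236, 0.025]
eef_rot: [3.141, 0.0, 1.722]
force: [0.6, -0.2, -1.7]
finger_gap: 0.0208
tip stand x -61.2 y -41.3 z 14.3 F stand x -0.3 y -0.6 z -1.7 M [-0.05 -0.02 -0.01] yaw 1.722 t 16.3
```

View pics/s6.png

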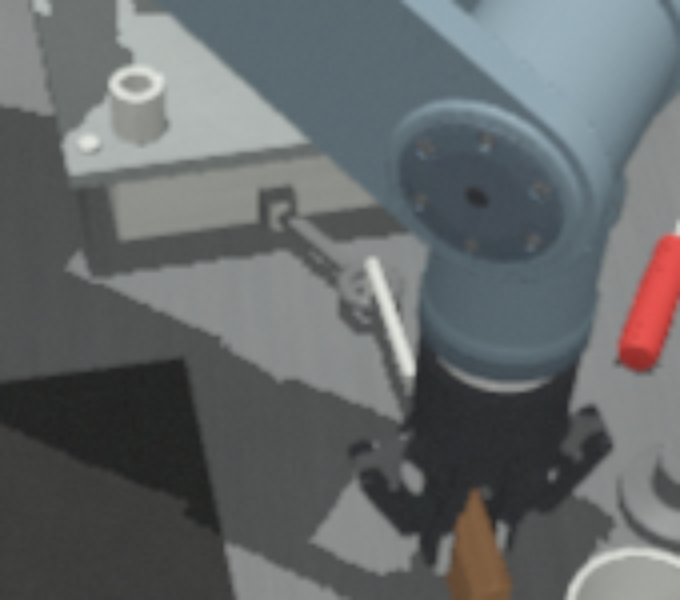

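```bash
python3 -m jog '[[0,0,-4,0],[0,0,-5,0],[0,0,-5,0],[0,0,-8,0],[0,0,-8,0],[0,0,-10,0],[0,0,0,0]]' -1; python3 -c "
from h import *;tip();todo([.4410,-.3227,.06],1.81)"
```

```text
t: 17.27
tool_pos: [0.6186, -0.2362, 0.0663]
eef_rot: [3.14, 0.002, 1.722]
force: [-0.3, 0.0, -2.6]
finger_gap: 0.0213
tip stand x -61.5 y -42.1 z 55.6 F stand x 0.0 y 0.3 z -2.6 M [-0.06 -0.01  0.02] yaw 1.722 t 17.27
tool shift mm [np.float64(-58.8), np.float64(-188.6), np.float64(6.3)] turn -0.0881417973073173
```

```bash
python3 -m jog '[[-15,-47,0,0],[-15,-47,0,0],[-15,-47,0,0],[-14,-47,0,0],[0,0,0,-0.088],[0,0,0,0],[0,0,0,0],[0,0,0,0]]' -1; python3 -c "
from h import *;tip();todo([.4410,-.3227,.0152],1.81)
cs=camera('side');cv2.imwrite('pics/s7.png',cv2.resize(cs[:,:,::-1],None,fx=1.4,fy=1.4))"
```

```text
t: 18.27
tool_pos: [0.4412, -0.3219, 0.0647]
eef_rot: [3.142, -0.0, 1.81]
force: [0.7, -0.1, -3.0]
finger_gap: 0.0212
tip stand x -120.3 y 163.8 z 54.0 F stand x -0.2 y -0.6 z -3.0 M [ 0.   -0.03 -0.01] yaw 1.81 t 18.27
tool shift mm [np.float64(-0.7), np.float64(-0.4), np.float64(49.5)] turn -2.789604757369446e-05
```

View pics/s7.png

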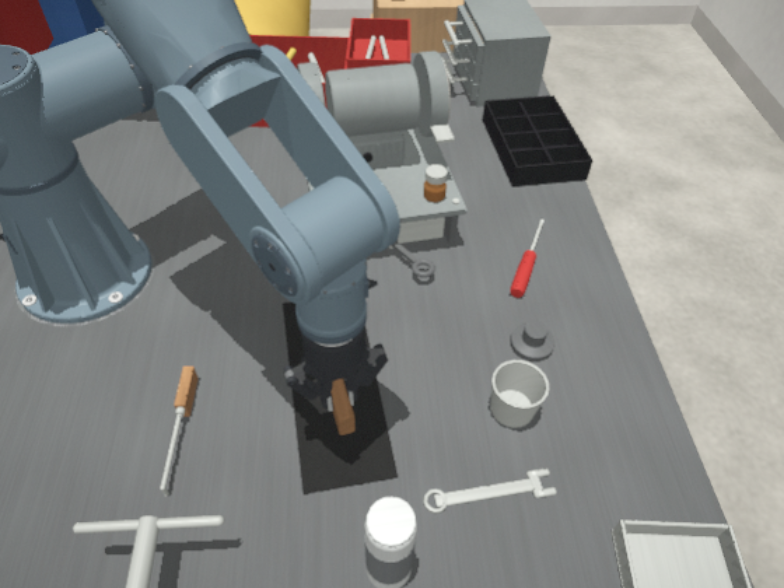

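```bash
python3 -m jog '[[-0.7,-0.4,15,0],[0,0,15,0],[0,0,10,0],[0,0,5,0],[0,0,1,0],[0,0,0,0]]' -1; python3 -c "
from h import *;tip();todo([.4410,-.3227,.0147],1.81)"; python3 -m jog '[[0,0,1,0],[0,0,1,0],[0,0,0,0],[0,0,0,0]]' -1; python3 -c "
from h import *;tip();todo([.4410,-.3227,.0147],1.81)"
```

```text
t: 19.08
tool_pos: [0.4407, -0.3233, 0.019]
eef_rot: [3.141, 0.0, 1.81]
force: [-0.8, 0.5, -2.5]
finger_gap: 0.0212
tip stand x -121.5 y 164.4 z 8.3 F stand x 0.6 y 0.7 z -2.5 M [-0.   -0.01  0.02] yaw 1.81 t 19.07
tool shift mm [np.float64(0.5), np.float64(0.4), np.float64(4.3)] turn -0.00020568231686990401
t: 19.58
tool_pos: [0.4406, -0.3231, 0.0168]
eef_rot: [3.142, 0.0, 1.81]
force: [-0.2, -0.8, -2.1]
finger_gap: 0.0209
tip stand x -121.3 y 164.6 z 6.1 F stand x -0.8 y 0.3 z -2.1 M [ 0.01  0.03 -0.01] yaw 1.81 t 19.57
tool shift mm [np.float64(0.3), np.float64(0.5), np.float64(2.1)] turn -0.00016353389679801822
```

```bash
python3 -m jog '[[0,0,1,0],[0,0,0.7,0],[0,0,0,0]]' -1; python3 -c "
from h import *;tip()"; python3 -m jog '[[0,0,0.5,0],[0,0,0,0]]' -1; python3 -c "
from h import *;tip()"
```

```text
t: 19.95
tool_pos: [0.4405, -0.323, 0.015]
eef_rot: [-3.141, -0.0, 1.81]
force: [-0.8, -0.4, -2.3]
finger_gap: 0.0207
tip stand x -121.2 y 164.7 z 4.3 F stand x -0.3 y 0.8 z -2.3 M [-0.06 -0.04  0.03] yaw 1.81 t 19.95
t: 20.2
tool_pos: [0.4406, -0.3231, 0.0147]
eef_rot: [-3.142, 0.0, 1.81]
force: [-1.3, 0.5, -0.3]
finger_gap: 0.0212
tip stand x -121.3 y 164.6 z 4.0 F stand x 0.7 y 1.2 z -0.3 M [0.04 0.06 0.  ] yaw 1.81 t 20.2
```

Contact with the mat: the rod's weight has come off the wrist. I'll release and go straight up.

```bash
python3 -m jog '[[0,0,0.2,0],[0,0,0,0],[0,0,0,0]]' -1; python3 -m jog '[[0,0,0,0],[0,0,0,0],[0,0,0,0],[0,0,0,0],[0,0,0,0],[0,0,0,0],[0,0,0,0]]' 1;  python3 -m jog '[[0,0,-10,0],[0,0,-20,0],[0,0,-40,0],[0,0,-40,0],[0,0,-40,0],[0,0,-40,0],[0,0,0,0],[0,0,0,0]]' 1; python3 -c "
from h import *
im=camera('wrist');cv2.imwrite('pics/w8.png',cv2.resize(im[:,:,::-1],None,fx=1.4,fy=1.4));todo([.258,-.513,.23],.466)"
```

```text
t: 20.58
tool_pos: [0.4406, -0.3231, 0.0147]
eef_rot: [-3.142, 0.0, 1.81]
force: [-2.7, 1.9, 6.1]
finger_gap: 0.0209
t: 21.45
tool_pos: [0.4405, -0.3231, 0.0144]
eef_rot: [3.142, 0.0, 1.81]
force: [0.5, -0.1, -0.5]
finger_gap: 0.0857
t: 22.45
tool_pos: [0.4403, -0.3228, 0.2044]
eef_rot: [3.142, 0.0, 1.81]
force: [-0.8, 0.7, -0.2]
finger_gap: 0.0855
tool shift mm [np.float64(-142.0), np.float64(-222.0), np.float64(-26.4)] turn 1.3438133744509104
```

View pics/w8.png

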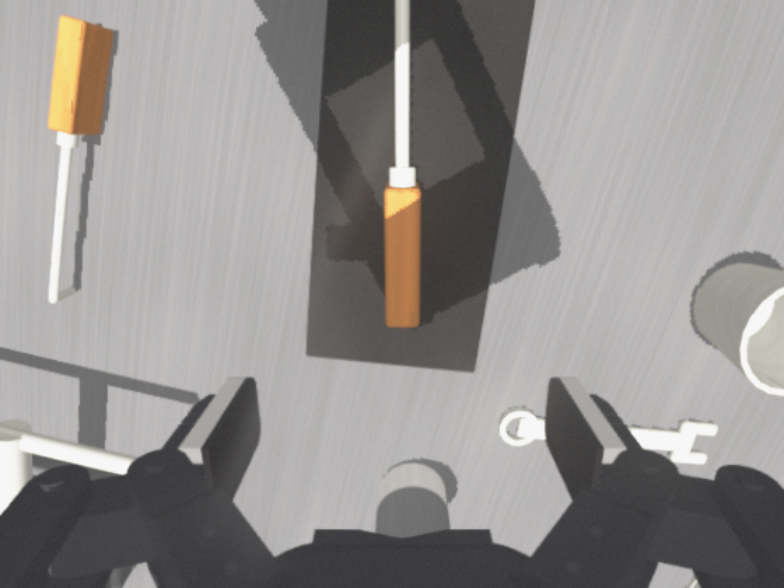

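```bash
python3 -m jog '[[-28,-44,-6,0],[-28,-44,-5,0],[-28,-44,-5,0],[-28,-44,-5,0],[-28,-44,-5,0],[0,0,0,0],[0,0,0,0]]' 1; python3 - <<'E'
from h import *
a=camera('top');b=camera('side');ct=camera_info('top')
cv2.imwrite('pics/t9.png',cv2.resize(a[:,:,::-1],None,fx=1.4,fy=1.4));cv2.imwrite('pics/s9.png',cv2.resize(b[:,:,::-1],None,fx=1.4,fy=1.4))
cv2.imwrite('pics/t9c.png',cv2.resize(a[100:310,100:405,::-1],None,fx=2.6,fy=2.6,interpolation=cv2.INTER_CUBIC))
for t in (0.114,.117,.12):
  x=.145-t
  print(t,[(w2p(ct,list(SO+x*SX+y*SY)+[.06])[0]).round(1) for y in (-.1,.1)],[((w2p(camera_info('side'),list(SO+x*SX+y*SY)+[.003])[0])*1.4).round(1) for y in (-.1,.1)])
E
```

```text
t: 23.38
tool_pos: [0.2598, -0.5102, 0.2289]
eef_rot: [3.141, -0.003, 1.809]
force: [0.8, 0.3, -0.1]
finger_gap: 0.0851
0.114 [array([171.3, 163. ]), array([182.5, 257.2])] [array([440.9, 236.2]), array([334.6, 251.2])]
0.117 [array([172.7, 162.8]), array([183.9, 257. ])] [array([441.3, 237.3]), array([334.8, 252.4])]
0.12 [array([174.1, 162.6]), array([185.3, 256.8])] [array([441.8, 238.4]), array([335.1, 253.5])]
```

View pics/t9c.png

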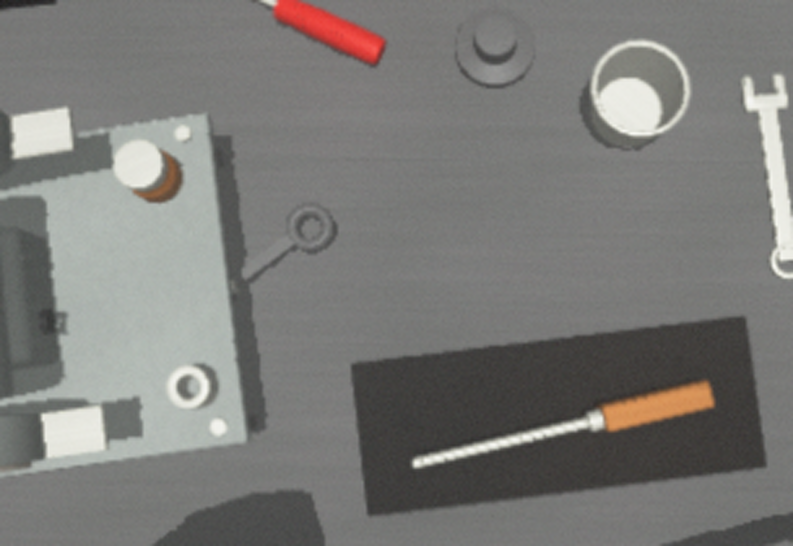

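View pics/s9.png

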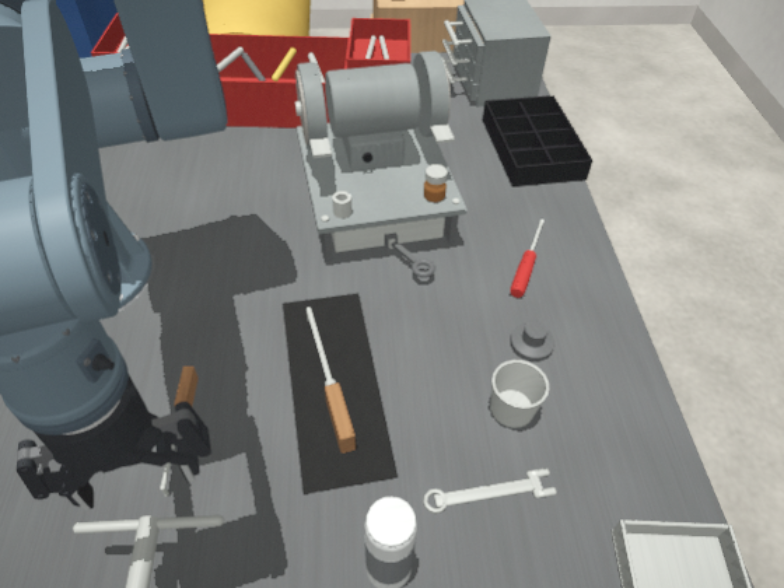

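```bash
python3 - <<'E'
from h import *
ct=camera_info('top');cs=camera_info('side')
p=p2w(ct,[(311.5/2.6+99.7,228/2.6+99.7)],.026)[0];x,y=tost(p);print("eye top",x,y,"pin x",x+np.sqrt(85**2-y*y),"-> t",135-(x+np.sqrt(85**2-y*y)))
b=camera('side');cv2.imwrite('pics/s10.png',cv2.resize(b[140:210,225:345,::-1],None,fx=6,fy=6,interpolation=cv2.INTER_CUBIC))
for t in (.112,.116,.12):
  print(t,[((w2p(cs,list(SO+(.145-t)*SX+y*SY)+[z])[0]-[225,140])*6).round() for y in (-.09,.09) for z in (.003,)], [((w2p(cs,list(SO+(.05-t+.011)*SX+-.0405*SY)+[.023])[0]-[225,140])*6).round()])
E
```

```text
eye top -59.50807068473129 -39.74176520288512 pin x 15.629084561915825 -> t 119.37091543808418
0.112 [array([516., 172.]), array([106., 230.])] [array([456., 294.])]
0.116 [array([519., 179.]), array([108., 237.])] [array([458., 301.])]
0.12 [array([521., 185.]), array([110., 243.])] [array([461., 309.])]
```

View pics/s10.png

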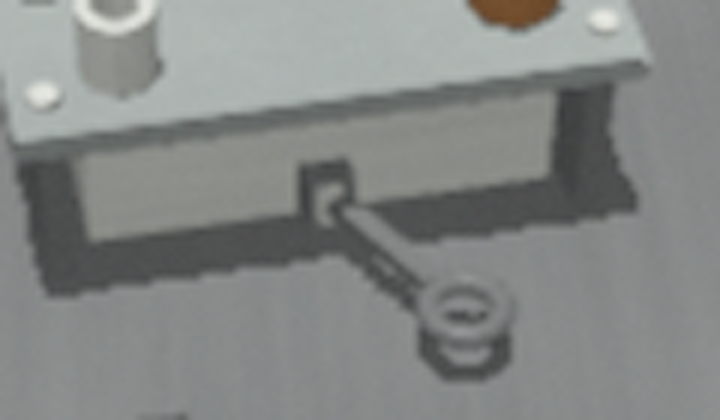

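```bash
python3 -c "
from workcell import *
s=observe();print(s['t'],s['force'],s['moment']);print(close_job())"
```

```text
23.525 [ 0.42617965 -0.78606589  0.22125658] [-6.90879800e-05 -5.75904191e-02  3.89959798e-02]
the job is handed in; nothing more can be done
None
```

The job was handed in at 23.5 s. The tray is drawn out to its stop, and the larger rod is back on the mat, hook down, where it lay. I read the eye's rough position from the side camera, which shows part of it under the ledge, and confirmed the catch by feel.

- **Catching the eye:** I lowered the hook's pin through the hole without touching the ring. The first contact force came as I drew back.
- **Drawing:** The pull ran at about 5 N. At the end it rose to 9.6 N with the tray no longer moving, and I stopped there.
- **Tray position:** With the arm clear, the top camera puts the tray at 119.4 mm of 120, and the side view also fits 119–120 mm.
- **Laying back:** The rod lies wholly on the mat, within about 0.5 mm of where I gripped it, by the tool position.
- **Bystanders:** In the last pictures the other things look unmoved. I compared them only by eye.
- **Contact:** The robot was touching nothing at hand-in, and no check failed or disagreed.

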